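# Clamp the filter cell shut

### The arm

A 6-joint arm with a two-finger parallel gripper is mounted at the origin on the work surface. World frame = base frame: x ahead of the robot, y to its left, z up, the work surface at z = 0. Lengths are in mm, angles in rad, forces in N, time in s.
With the tool pointing down it reaches from about 400 to 925 mm from the base axis. Payload 12.5 kg.
Tool frame: the origin (TCP) lies midway between the tips of the shut fingers; the grasp point (between the pads) lies env.grasp_offset behind it (env.grasp_offset is the distance from the TCP to the grasp point, in mm); x points along the fingers, y is the direction in which the jaws open and shut, and the axes are right-handed (so a half turn about x gives the same grasp; the last joint's range is limited). The gripper opens to 95 mm and grips with 3 to 60 N. Pads are 20 mm wide; open, the fingers measure 119 mm over their backs; the gripper's body (75 mm by 180 mm) begins 59 mm behind the grasp point.
Start: joints at [1.243, 0.491, 1.559, -0, 1.092, -0.106], TCP at [137.472, 609.712, 214.661] pointing down, gripper open.
Joint ranges: [-3.1, 3.1], [-0.84, 2.19], [0.05, 2.79], [-1.13, 4.28], [0.06, 2.93], [-2.69, 2.69]. Speed limits (rad/s): [2.22, 2.22, 2.79, 3.14, 3.14, 3.14].

### API

Orientations are given as [roll, pitch, yaw] about the fixed x, y, z axes, in that order (R = Rz(yaw) Ry(pitch) Rx(roll)).
In Python, from cell import env gives the robot as it stands.
- The arm moves only by the tool apply_moves, never from a script. Its arguments are lists of equal length, an entry for each row: "offset": the shift along the world's x, y, z in units of 25 mm (1.0 is 25 mm), a list of three; "yaw": the turn about the world's z in units of 6 degrees (1.0 is 6 degrees); "jaw": the closure, from -1 (fully open) to 1 (shut), so that 0 is half open. A call has 1 to 20 rows; each row is the pose to reach, as a shift and turn from the pose measured when the call began; what a row does not reach only later rows make up. A row lasts 1/8 s, in which the tool goes at most 62.5 mm and 10.7 degrees, less where a joint would pass 70% of its speed; a pose out of reach is approached as far as the arm can. A call with a gripper value outside its range is refused whole. The fingers move at their own pace and stop on an object; the grip force is fixed at half the most. Time passes only in rows, so rows that repeat a pose let the fingers close. It gives the time, the measured TCP pose, the force and the opening at its end, in the units of the state.
- env.state(): the state, without advancing time (a new reading comes with each control period).
- env.read_camera(name): name is "scene" or "side" or "wrist"; returns a dict with "frame" (400x640x3 uint8, red, green, blue), "fx", "fy", "cx", "cy" (pixels), "xyz" and "rotation" of the camera in the world; the wrist camera has in their place "hand_eye" (4x4, takes a point from camera to tool coordinates, whose origin is the TCP and whose axes are the tool frame's). Camera axes: x right, y down, z forward; pixel columns grow to the right and rows downward; lengths in mm; the calibration is good to about 2 mm. A picture is of the moment at which its call begins: read the wrist's pose just before it. There is no depth.
- env.job_done(): hands the job in, once; it reports no verdict.
The state is a dict: "t": time; "joints": joint angles; "qvel": joint speeds; "tau": joint torques, N m; "eef_pos": TCP position; "tcp_rot": TCP orientation; "ft_force": force on the tool from outside, world axes, zero at the start; "moment": the same for the moment, N m; "opening": opening from 0.0 (shut) to 1.0 (fully open).
Only numpy, scipy, OpenCV 4.12 (cv2) and the standard library are available. Lean on these libraries where they do the work, as an engineer would, in place of code of your own. Each camera call takes 0.05 s, during which the arm holds its last target.

### The job

Close the quick clamp of the filter cell: with the outside of a finger, push the metal strap round over the lid until it rests against its stop pin, and only then push the blue cam lever all the way down so that the lid is clamped. Only push: do not pick up or shift the lid, leave the glassware standing where it is, and finish clear of everything.

Things in the scene. Friction and masses are not known exactly. Their poses are not given: they have to be found in the camera images.
- press: Filter cell fixed to the bench: grey base plate 250x120x15 mm (x -120 to +130 in its frame), steel cup (76 mm diameter, rim 75 mm high). Origin: on the bench under the cup's axis, z up. In its frame the strap's upright pivot post (24 mm diameter) is at x +100, y 0 mm; the stop pin (12 mm diameter, 112 mm high) at x -50, y -22 mm. Place and yaw vary.
- strap (a joint): Angle (rad) of the aluminium clamp strap about its vertical pivot: 0 = over the lid against the stop pin, pointing along the cell's -x; positive = swung open, clockwise seen from above, to the cell's +y side (1.57: along +y). Stops at 0 and 1.6, stays where left, moves with about 0.5 N at its free end.
- strap_end (a point): Point on the strap's top and centre line, 175 mm from the pivot axis, 108 mm high; push on the strap's side here. Strap: 32 mm wide, 12 mm thick, underside 96 mm above the bench, reaching 200 mm from the pivot axis; its last 55 mm (blue patch on top) carry nothing and have only the bench or base plate below.
- lever (a joint): Angle (rad) of the blue cam lever on the strap: 0 = upright, 1.45 = all the way down (stop), lying over the strap and pointing to the pivot post. Stays where left. Pushing its tip takes about 1 N, and up to some 10 N over the last 0.4 rad, where its cam bears on the lid. Below 0.7 rad the cam clears the lid.
- lever_tip (a point): Point on the lever's pushing face (facing away from the pivot post; the upper face when down), on its middle line, 72 mm from its hinge. Lever: 87 mm long from the hinge, 8 mm thick, last 34 mm 28 mm wide. Hinge: level, across the strap, 113 mm above the bench, 100 mm from the pivot axis (over the lid's centre when the strap is at 0).
- lid: Loose lid lying on the cup, plugged 7 mm into it: aluminium disc 80 mm in diameter, 8 mm thick, with a brass boss (24 mm diameter) on top; origin at the centre of the disc's underside, 75 mm above the bench; the boss's top is 91 mm above the bench. 150 g. Not to be lifted or shifted.
- beaker: Glass beaker, 66 mm diameter, 85 mm high, loose on the bench; origin at the centre of its underside. Leave alone.
- bottle: Amber bottle with blue cap, 52 mm diameter, 105 mm high, loose; origin at the centre of its underside. Leave alone.
- jar: Small red jar with blue cap, 44 mm diameter, 45 mm high, loose, on the side where the strap stands open; the strap passes above it; origin at the centre of its underside. Leave alone.

How it is judged (in metres and radians):
On the way, in this order (a step that is already met when the one before it is completed fails the run):
1. the strap lies over the lid, near its stop, with the lever still up (value of joint strap below 0.06 rad and value of joint lever below 0.9 rad), for 0.2 s.
2. the lever is fully down with the strap over the lid (value of joint strap below 0.06 rad and value of joint lever above 1.35 rad), for 0.2 s.
At the end, for the whole second after the job is handed in: The strap is within 0.06 rad of its stop, the lever is at more than 1.35 rad, the lid is pressed on the cup with more than 5 N, level (within 0.08 rad) and within 8 mm of where it was; beaker, bottle and jar stand upright at rest within 20 mm of where they were (all of step 2 and contact force between lid and press above 5 N and distance of lid from where it was at the start of the episode below 0.008 m and angle between lid's own z axis and vertical below 0.08 rad and distance of each of beaker, bottle, jar from where it was at the start of the episode below 0.02 m and angle between each of beaker, bottle, jar's own z axis and vertical below 0.15 rad and linear speed of each of beaker, bottle, jar below 0.02 m/s); the robot touches nothing.
It fails at once if the arm or the gripper's body, not a finger, pushed on the cell (contact force between the arm and press above 5 N).
It fails at once if the lever was pushed down before the strap was over the lid (value of joint lever above 1 rad and value of joint strap above 0.1 rad).
It fails at once if the lid was shifted, lifted or tipped (distance of lid from where it was at the start of the episode above 0.008 m or angle between lid's own z axis and vertical above 0.12 rad).
It fails at once if the beaker, bottle or jar was lifted, shifted or knocked over (distance of any of beaker, bottle, jar from where it was at the start of the episode above 0.02 m or angle between any of beaker, bottle, jar's own z axis and vertical above 0.3 rad).
It also fails if it takes over 48 s, if anything falls off the work surface, if the arm or the gripper's body presses on something with over 40 N, if the wrist force passes 120 N, or if a joint passes its speed limit or range.

## Working session

There is one attempt and no reset: what is moved stays moved. The work goes in short steps, Python scripts to look and compute and a tool call to move; the robot and the scene stay as the last step left them, time stands still between calls to the robot, and variables do not carry over. Pictures are saved under pics/ and viewed, and the job is handed in when it is done.

Besides the shell and the picture viewer there is one more tool, called by a JSON object that holds its "name" and its "arguments", one argument or row to a line. apply_moves: Moves the arm, as the interface text tells. Its arguments: {"type":"object","properties":{"offset":{"type":"array"},"yaw":{"type":"array"},"jaw":{"type":"array"}},"required":["offset","yaw","jaw"]}

```bash
mkdir -p pics
cat > h.py <<'E'
from cell import env
import cv2, numpy as np
def snap(n,f):
    c=env.read_camera(n); cv2.imwrite(f'pics/{f}.png',c['frame'][:,:,::-1]); return c
E
python3 - <<'E'
from h import *
s=env.state(); print({k:np.round(v,3).tolist() for k,v in s.items()}, env.grasp_offset)
for n in ['scene','side','wrist']:
    c=snap(n,n+'0'); print(n,{k:np.round(v,4).tolist() for k,v in c.items() if k!='frame'})
    np.savez(n+'0.npz',**c)
E
```

```text
{'t': 0.0, 'joints': [1.243, 0.492, 1.559, -0.0, 1.092, -0.106], 'qvel': [-0.001, -0.001, -0.0, -0.001, -0.0, -0.002], 'tau': [0.002, -61.263, -25.819, 0.069, 0.048, -0.0], 'eef_pos': [137.39, 609.476, 214.063], 'tcp_rot': [-1.672, 1.57, -1.894], 'ft_force': [-0.174, -0.386, 0.033], 'moment': [-0.017, 0.022, -0.046], 'opening': 0.998} 18.8
scene {'fx': 492.0329, 'fy': 492.0329, 'cx': 322.8444, 'cy': 202.731, 'xyz': [1308.178, -249.7321, 656.8287], 'rotation': [-2.2086, 0.0052, 1.2561]}
side {'fx': 461.0707, 'fy': 461.0707, 'cx': 312.7111, 'cy': 203.3541, 'xyz': [298.6025, 351.4236, 663.4518], 'rotation': [-2.379, 0.0002, -2.4976]}
wrist {'fx': 276.0025, 'fy': 276.0025, 'cx': 319.0421, 'cy': 200.3046, 'hand_eye': [[-0.0004, -0.2565, 0.9665, -171.116], [1.0, -0.0005, 0.0002, 0.5256], [0.0004, 0.9665, 0.2565, -73.2068], [0.0, 0.0, 0.0, 1.0]]}
```

View pics/scene0.png

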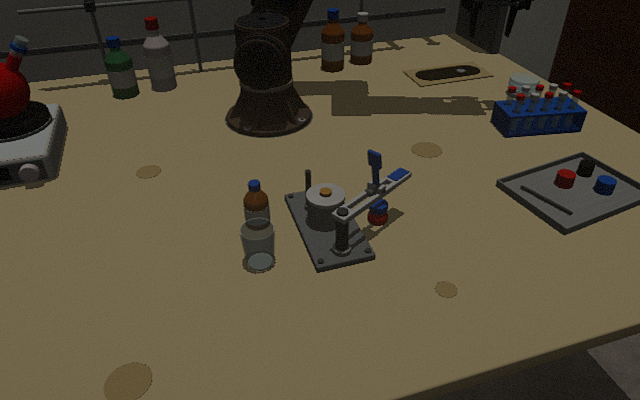

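View pics/side0.png

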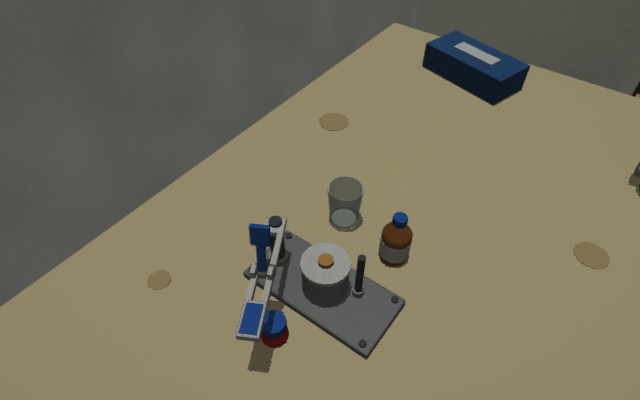

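View pics/wrist0.png

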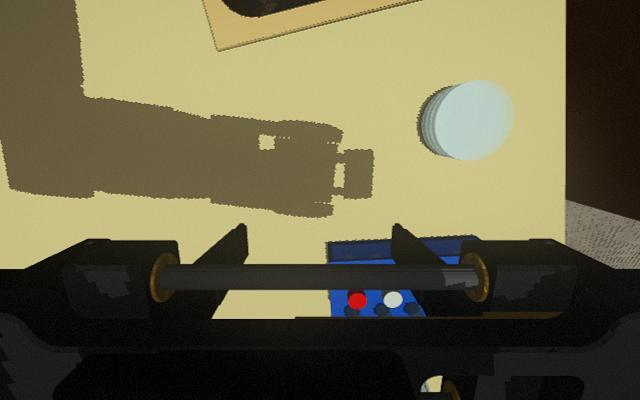

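The scene view shows the cell at about (330,225), the strap running from the post (343,212) to its blue end (400,175), and the lever upright at (375,160). The side view also shows everything, with the boss at (326,260), the post at (276,222) and the pin top at (361,257). I'll enlarge both.

Run:
```python
import cv2
a=cv2.imread('pics/scene0.png')[140:280,225:425]; cv2.imwrite('pics/sc.png',cv2.resize(cv2.convertScaleAbs(a,alpha=1.5),None,fx=4,fy=4,interpolation=2))
a=cv2.imread('pics/side0.png')[170:355,225:425]; cv2.imwrite('pics/si.png',cv2.resize(cv2.convertScaleAbs(a,alpha=1.5),None,fx=3.2,fy=3.2,interpolation=2))
```

```text
(no output)
```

View pics/sc.png

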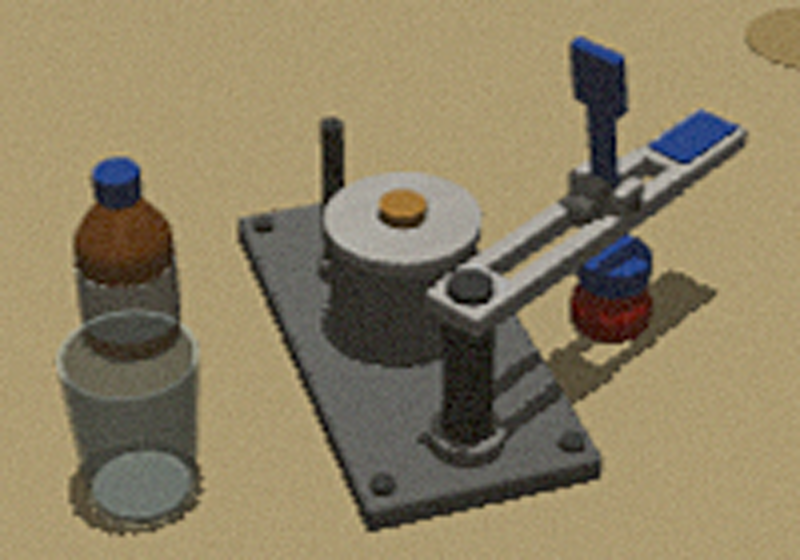

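View pics/si.png

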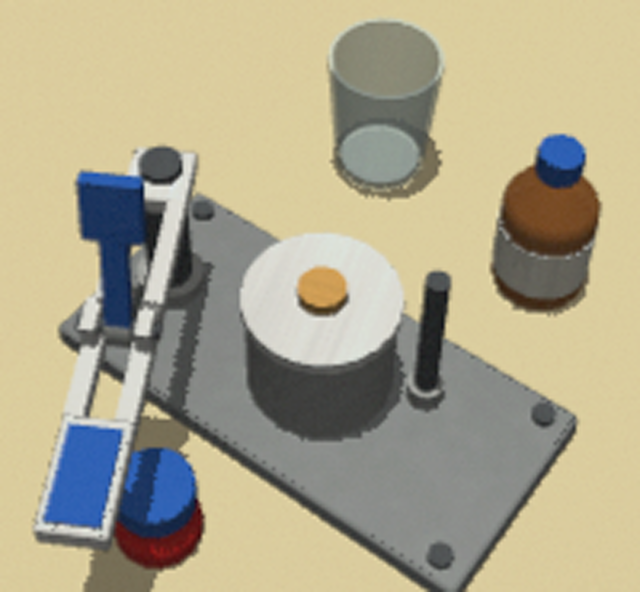

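```bash
cat >> h.py <<'E'
from scipy.spatial.transform import Rotation as R
from scipy.optimize import least_squares
def proj(c,P):
    M=R.from_euler('xyz',c['rotation']).as_matrix(); p=(np.atleast_2d(P)-c['xyz'])@M
    return np.c_[c['fx']*p[:,0]/p[:,2]+c['cx'],c['fy']*p[:,1]/p[:,2]+c['cy']]
def unproj(c,uv,z):
    M=R.from_euler('xyz',c['rotation']).as_matrix(); d=M@[(uv[0]-c['cx'])/c['fx'],(uv[1]-c['cy'])/c['fy'],1]
    return c['xyz']+d*(z-c['xyz'][2])/d[2]
E
cat > fit.py <<'E'
from h import *
sc=dict(np.load('scene0.npz'));si=dict(np.load('side0.npz'))
S=lambda u,v:np.array([u/4+225,v/4+140]); T=lambda u,v:np.array([u/3.2+225,v/3.2+170])
print('boss',unproj(sc,S(403,204),91),unproj(si,T(323,288),91))
print('pin',unproj(sc,S(332,122),112),unproj(si,T(438,280),112))
obs=[(sc,S(403,204),(0,0,91)),(si,T(323,288),(0,0,91)),(sc,S(332,122),(-50,-22,112)),(si,T(438,280),(-50,-22,112)),
(sc,S(403,221),(0,0,83)),(si,T(322,299),(0,0,83)),
(sc,S(239,219),(-120,-60,15)),(sc,S(368,518),(130,-60,15)),(sc,S(600,460),(130,60,15)),(si,T(576,420),(-120,-60,15)),(si,T(460,588),(-120,60,15))]
sobs=[(sc,S(745,130),(200,-16,108)),(sc,S(702,110),(200,16,108)),(si,T(37,533),(200,16,108)),(si,T(109,542),(200,-16,108)),(si,T(131,153),(-16,16,108))]
def cw(x,p):
    c,s=np.cos(x[2]),np.sin(x[2]); return np.array([x[0]+c*p[0]-s*p[1],x[1]+s*p[0]+c*p[1],p[2]])
def sw(x,p): # p in strap frame: along, lateral
    a=np.pi-x[3]; c,s=np.cos(a),np.sin(a); q=(100+c*p[0]-s*p[1], s*p[0]+c*p[1],p[2]); return cw(x,q)
def res(x,sg=1):
    r=[proj(c,cw(x,p))[0]-o for c,o,p in obs]+[proj(c,sw(x,(p[0],sg*p[1],p[2])))[0]-o for c,o,p in sobs]; return np.concatenate(r)
if __name__=='__main__':
  b=unproj(sc,S(403,204),91)
  best=min((least_squares(lambda x:res(x,sg),[b[0],b[1],y,1.4]) for y in np.arange(0,6.3,.8) for sg in (1,-1)),key=lambda r:r.cost)
  print(best.x,best.cost); print(np.round(best.fun.reshape(-1,2),1).tolist()); np.save('x.npy',best.x)
  x=best.x
  for n,p in dict(pivot=(100,0,108),pin=(-50,-22,112)).items(): print(n,cw(x,p).round(1))
  print('end',sw(x,(175,0,108)).round(1),'hinge',sw(x,(100,0,113)).round(1))
  print('beaker',unproj(sc,S(145,487),0),unproj(sc,S(128,352),85),unproj(si,T(385,58),85))
  print('bottle',unproj(sc,S(117,172),105),unproj(si,T(561,152),105))
  print('jar',unproj(si,T(157,478),45),unproj(sc,S(617,258),45))
E
python3 fit.py
```

```text
boss [545.6951484    1.50803671  91.        ] [538.52843246  -1.82413507  91.        ]
pin [493.60682822 -19.37688597 112.        ] [489.66822719 -24.68249525 112.        ]
[ 5.40660890e+02 -4.85258799e-01  9.97724291e-03  1.05669316e+00] 212.52504282158458
[[-1.7, -1.2], [-1.6, -0.1], [-2.1, -0.4], [-1.3, 0.3], [-1.7, -2.2], [-1.4, -0.4], [-3.0, -1.2], [-1.0, -2.3], [0.4, -2.0], [0.2, -1.8], [-2.6, 2.4], [-13.7, -7.5], [10.0, 3.0], [-2.5, 0.6], [-0.9, 0.5], [-0.4, -2.5]]
pivot [6.407e+02 5.000e-01 1.080e+02]
pin [490.9 -23.  112. ]
end [553.1 152.  108. ] hinge [590.6  87.1 113. ]
beaker [ 608.78083144 -150.74044094    0.        ] [ 609.24160196 -151.85131986   85.        ] [ 606.44900385 -155.73261033   85.        ]
bottle [ 493.15592358 -131.25247776  105.        ] [ 485.89413209 -135.31792879  105.        ]
jar [555.61294714 105.57071905  45.        ] [565.04744262 112.02839875  45.        ]
```

```bash
sed -i 's/(si,T(37,533),(200,16,108)),(si,T(109,542),(200,-16,108)),(si,T(131,153),(-16,16,108))/(si,T(37,533),(200,-16,108)),(si,T(109,542),(200,16,108)),(si,T(131,153),(-16,-16,108))/' fit.py; python3 fit.py
```

```text
boss [545.6951484    1.50803671  91.        ] [538.52843246  -1.82413507  91.        ]
pin [493.60682822 -19.37688597 112.        ] [489.66822719 -24.68249525 112.        ]
[ 5.40750690e+02 -4.63931978e-01  1.03204162e-02 -5.22712891e+00] 46.461177049889734
[[-1.7, -1.2], [-1.7, -0.1], [-2.1, -0.4], [-1.4, 0.3], [-1.7, -2.2], [-1.5, -0.5], [-3.0, -1.2], [-0.9, -2.3], [0.4, -2.0], [0.2, -1.9], [-2.6, 2.4], [-0.8, -2.0], [-3.0, -2.5], [-2.4, 0.6], [-0.8, 0.5], [-0.5, -2.5]]
pivot [6.407e+02 6.000e-01 1.080e+02]
pin [491. -23. 112.]
end [553. 152. 108.] hinge [590.6  87.1 113. ]
beaker [ 608.78083144 -150.74044094    0.        ] [ 609.24160196 -151.85131986   85.        ] [ 606.44900385 -155.73261033   85.        ]
bottle [ 493.15592358 -131.25247776  105.        ] [ 485.89413209 -135.31792879  105.        ]
jar [555.61294714 105.57071905  45.        ] [565.04744262 112.02839875  45.        ]
```

```bash
cat >> h.py <<'E'
def st():
    s=env.state(); M=R.from_euler('xyz',s['tcp_rot']).as_matrix()
    print('t',round(s['t'],2),'tcp',np.round(s['eef_pos'],1),'jawdeg',round(np.degrees(np.arctan2(M[1,1],M[0,1])),1),'zdeg',round(np.degrees(np.arctan2(M[1,2],M[0,2])),1),'F',np.round(s['ft_force'],1),'q',np.round(s['joints'],2),'op',round(s['opening'],3),'tilt',np.round(M[:,0],3))
    return s
E
python3 -c "
from h import *; st()"
```

```text
t 0.15 tcp [137.4 609.5 214.2] jawdeg 77.3 zdeg -12.7 F [-0.1  0.9  1.5] q [ 1.24  0.49  1.56 -0.    1.09 -0.11] op 1.0 tilt [-0.    -0.001 -1.   ]
```

{"name": "apply_moves", "arguments": {
  "offset": [
    [2,-1.9,0],
    [4,-3.8,0],
    [6,-5.7,0],
    [8,-7.6,0],
    [10,-9.5,0],
    [12,-11.4,0],
    [14,-13.3,0],
    [16,-15.2,0],
    [17.2,-16.2,0],
    [18.2,-17.1,0],
    [18.2,-17.1,0],
    [18.2,-17.1,0],
    [18.2,-17.1,0],
    [18.2,-17.1,0]
  ],
  "yaw": [-0.8,-1.6,-2.4,-3.2,-4.0,-4.8,-5.6,-6.4,-7.2,-7.9,-7.9,-7.9,-7.9,-7.9],
  "jaw": [1,1,1,1,1,1,1,1,1,1,1,1,1,1]
}}

```text
t: 1.9
eef_pos: [591.8, 183.0, 214.5]
tcp_rot: [-1.682, 1.57, -2.73]
ft_force: [0.1, 0.2, 0.6]
opening: 0.004
```

Run:
```python
from h import *
s=st(); c=snap('wrist','w1'); snap('scene','s1'); snap('side','d1')
# overlay fitted model in wrist view
import fit; x=np.load('x.npy')
M=R.from_euler('xyz',s['tcp_rot']).as_matrix(); H=np.array(c['hand_eye'])
def pw(P):
    p=M.T@(P-np.array(s['eef_pos'])); q=H[:3,:3].T@(p-H[:3,3]); return (c['fx']*q[0]/q[2]+c['cx'],c['fy']*q[1]/q[2]+c['cy'])
im=c['frame'][:,:,::-1].copy()
for P in [fit.sw(x,(200,16,108)),fit.sw(x,(200,-16,108)),fit.sw(x,(145,-16,108)),fit.cw(x,(0,0,91)),fit.cw(x,(-50,-22,112)),fit.cw(x,(100,0,108)),fit.cw(x,(-120,60,15))]:
    u=pw(P); print(np.round(u,1)); cv2.circle(im,(int(u[0]),int(u[1])),3,(0,255,0),1)
cv2.imwrite('pics/w1o.png',im)
```

```text
t 1.9 tcp [591.8 183.  214.5] jawdeg 30.0 zdeg -60.0 F [0.1 0.2 0.6] q [ 0.19  0.48  1.57 -0.    1.09 -0.33] op 0.004 tilt [-0.001 -0.    -1.   ]
boss [545.6951484    1.50803671  91.        ] [538.52843246  -1.82413507  91.        ]
pin [493.60682822 -19.37688597 112.        ] [489.66822719 -24.68249525 112.        ]
[256.  183.5]
[287.2 183.4]
[288.8 233.7]
[208.5 301.8]
[153.5 308.9]
[279.2 345.8]
[167.4 198.4]
```

View pics/w1o.png

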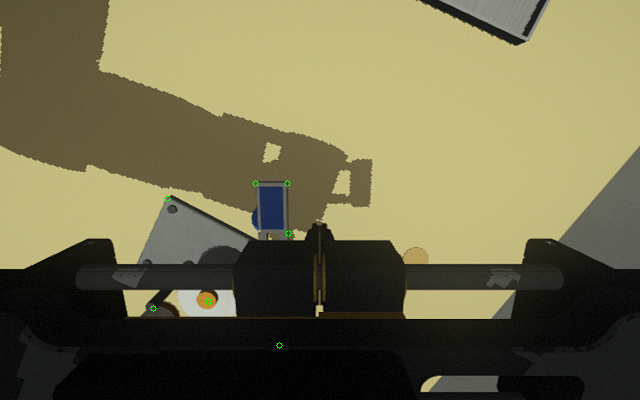

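View pics/d1.png

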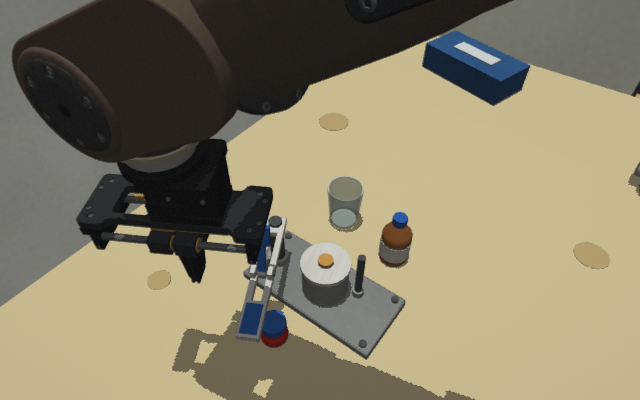

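The fit overlays the wrist view within about 2 px: strap end corners at (256,184) and (287,183), boss at (208,302). I'll descend beside the strap.

{"name": "apply_moves", "arguments": {
  "offset": [
    [0,0,-1],
    [0,0,-2],
    [0,0,-3],
    [0,0,-4],
    [0,0,-5],
    [0,0,-5],
    [0,0,-5]
  ],
  "yaw": [0,0,0,0,0,0,0],
  "jaw": [1,1,1,1,1,1,1]
}}

```text
t: 2.92
eef_pos: [592.5, 182.8, 90.4]
tcp_rot: [0.885, 1.57, -0.163]
ft_force: [-0.6, 0.5, 0.8]
opening: 0.007
```

Run:
```python
from h import *
s=st(); snap('side','d2'); snap('scene','s2')
x=np.load('x.npy'); t=s['eef_pos']; piv=np.array([640.7,.6])
for th in list(np.linspace(1.056,0,12)):
    for lat in ([28] ):
        a=np.pi+x[2]-th; d=np.array([np.cos(a),np.sin(a)]); n=np.array([d[1],-d[0]])
        P=piv+182*d+lat*n
        print(round(th,3),((P-np.array(t[:2]))/25).round(2),'yaw',round((1.056-th)/np.radians(6),2))
```

```text
t 2.92 tcp [592.5 182.8  90.4] jawdeg 30.0 zdeg -60.0 F [-0.6  0.5  0.8] q [ 0.19  0.63  1.69 -0.    0.83 -0.33] op 0.007 tilt [ 0.001 -0.    -1.   ]
1.056 [-0.75 -0.43] yaw 0.0
0.96 [-1.4  -0.72] yaw 0.92
0.864 [-2.01 -1.06] yaw 1.83
0.768 [-2.59 -1.47] yaw 2.75
0.672 [-3.13 -1.93] yaw 3.67
0.576 [-3.62 -2.44] yaw 4.58
0.48 [-4.06 -2.99] yaw 5.5
0.384 [-4.44 -3.59] yaw 6.42
0.288 [-4.77 -4.21] yaw 7.33
0.192 [-5.03 -4.87] yaw 8.25
0.096 [-5.23 -5.55] yaw 9.17
0.0 [-5.36 -6.24] yaw 10.08
```

View pics/d2.png

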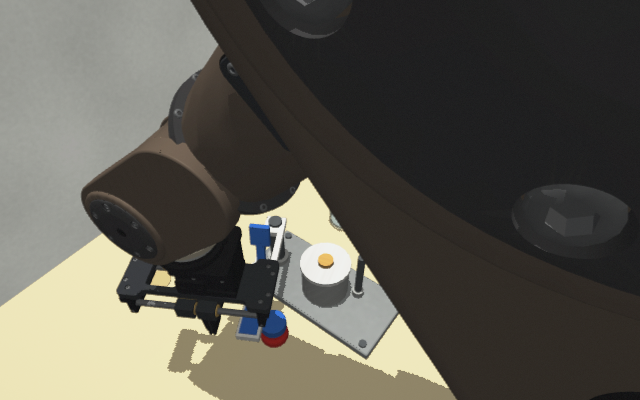

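View pics/s2.png

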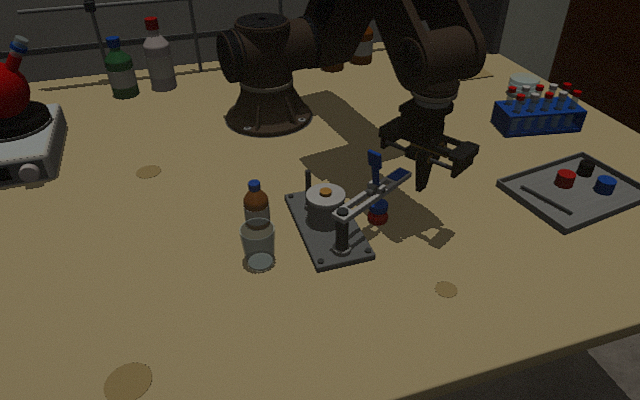

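The finger stands clear beside the strap in both views and nothing has been touched. I'll start the sweep slowly.

{"name": "apply_moves", "arguments": {
  "offset": [
    [-0.4,-0.2,0],
    [-0.75,-0.43,0],
    [-1.08,-0.57,0],
    [-1.4,-0.72,0],
    [-1.7,-0.89,0],
    [-2.01,-1.06,0],
    [-2.3,-1.26,0],
    [-2.59,-1.47,0],
    [-2.86,-1.7,0],
    [-3.13,-1.93,0],
    [-3.38,-2.18,0],
    [-3.62,-2.44,0],
    [-3.84,-2.71,0],
    [-4.06,-2.99,0],
    [-4.25,-3.29,0],
    [-4.44,-3.59,0],
    [-4.61,-3.9,0],
    [-4.77,-4.21,0]
  ],
  "yaw": [0,0,0.46,0.92,1.37,1.83,2.3,2.75,3.2,3.67,4.1,4.58,5.0,5.5,5.96,6.42,6.9,7.33],
  "jaw": [1,1,1,1,1,1,1,1,1,1,1,1,1,1,1,1,1,1]
}}

```text
t: 5.28
eef_pos: [472.6, 77.1, 91.0]
tcp_rot: [0.96, 1.569, 0.681]
ft_force: [0.7, -0.0, 0.2]
opening: 0.005
```

Run:
```python
from h import *
s=st(); snap('scene','s3')
x=np.load('x.npy'); t=s['eef_pos']; piv=np.array([640.7,.6])
for th,lat in [(.2,28),(.1,28),(.05,28),(0,28),(0,25),(0,22)]:
        a=np.pi+x[2]-th; d=np.array([np.cos(a),np.sin(a)]); n=np.array([d[1],-d[0]])
        P=piv+182*d+lat*n
        print(round(th,3),lat,P.round(1),((P-np.array(t[:2]))/25).round(2),'yaw',round((.288-th)/np.radians(6),2))
```

```text
t 5.28 tcp [472.6  77.1  91. ] jawdeg 74.0 zdeg -16.0 F [ 0.7 -0.   0.2] q [ 0.02  0.47  2.04  0.    0.63 -1.27] op 0.005 tilt [ 0.001  0.001 -1.   ]
0.2 28 [467.2  62.4] [-0.21 -0.59] yaw 0.84
0.1 28 [461.9  44.8] [-0.43 -1.29] yaw 1.8
0.05 28 [460.   35.8] [-0.51 -1.65] yaw 2.27
0 28 [458.4  26.7] [-0.57 -2.01] yaw 2.75
0 25 [458.5  23.7] [-0.57 -2.13] yaw 2.75
0 22 [458.5  20.7] [-0.57 -2.25] yaw 2.75
```

View pics/s3.png

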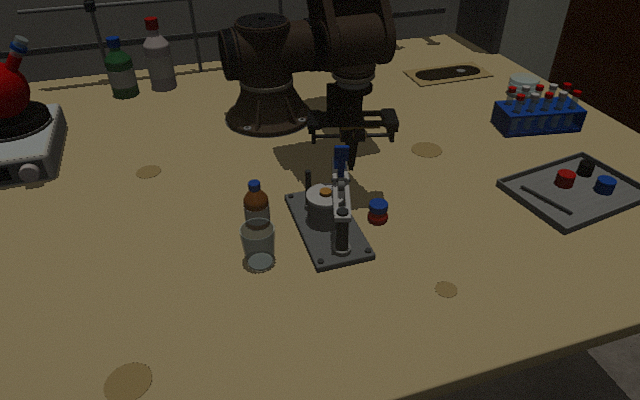

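The strap has followed, with its end at about (343,180), the lever upright and the jar still standing. I'll finish the sweep slowly.

{"name": "apply_moves", "arguments": {
  "offset": [
    [-0.1,-0.3,0],
    [-0.21,-0.59,0],
    [-0.32,-0.94,0],
    [-0.43,-1.29,0],
    [-0.47,-1.47,0],
    [-0.51,-1.65,0],
    [-0.54,-1.83,0],
    [-0.57,-2.0,0],
    [-0.57,-2.08,0],
    [-0.57,-2.08,0],
    [-0.57,-2.08,0]
  ],
  "yaw": [0.4,0.84,1.3,1.8,2.0,2.27,2.5,2.75,2.75,2.75,2.75],
  "jaw": [1,1,1,1,1,1,1,1,1,1,1]
}}

```text
t: 6.7
eef_pos: [458.0, 24.6, 90.9]
tcp_rot: [1.02, 1.57, 1.031]
ft_force: [-0.5, 0.2, 0.4]
opening: 0.006
```

Run:
```python
from h import *
import fit
s=st(); c=snap('scene','s4'); x=np.load('x.npy')
im=c['frame'][:,:,::-1].copy()
a=im[130:270,250:410]; a=cv2.resize(a,None,fx=5,fy=4*1.0714,interpolation=2)
a=cv2.resize(im[150:270,270:400],None,fx=5,fy=5,interpolation=2)
for th,col in [(0,(0,255,0)),(.06,(0,0,255))]:
    x[3]=th; off=np.array([1.5,1.5])
    P=np.array([proj(c,fit.sw(x,p))[0]+off for p in [(200,16,108),(200,-16,108),(-14,-16,108),(-14,16,108)]])
    cv2.polylines(a,[((P-[270,150])*5).astype(int)],True,col,1)
cv2.imwrite('pics/s4o.png',a)
```

```text
boss [545.6951484    1.50803671  91.        ] [538.52843246  -1.82413507  91.        ]
pin [493.60682822 -19.37688597 112.        ] [489.66822719 -24.68249525 112.        ]
t 6.7 tcp [458.   24.6  90.9] jawdeg 90.6 zdeg 0.6 F [-0.5  0.2  0.4] q [-0.09  0.45  2.09  0.    0.61 -1.67] op 0.006 tilt [ 0.001  0.001 -1.   ]
```

View pics/s4o.png

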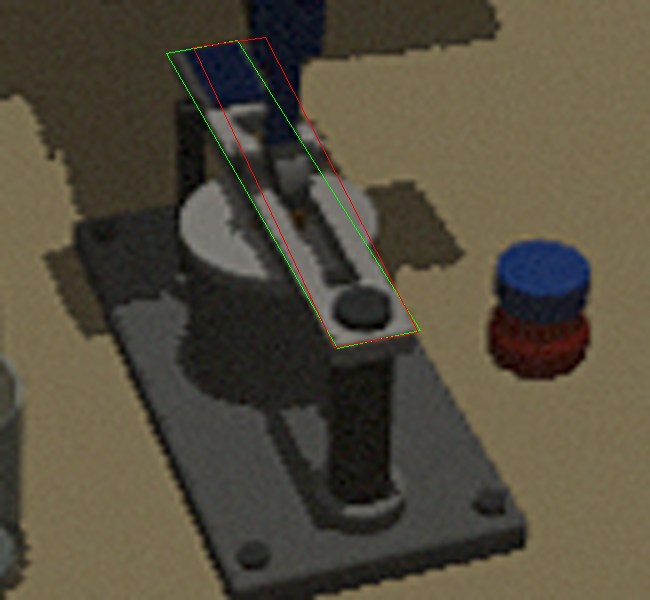

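The strap lies nearly on the green 0 rad outline, but there is no stop force yet. I'll push on gently until I feel it.

{"name": "apply_moves", "arguments": {
  "offset": [
    [0,-0.06,0],
    [0,-0.12,0],
    [0,-0.18,0],
    [0,-0.18,0]
  ],
  "yaw": [0,0,0,0],
  "jaw": [1,1,1,1]
}}

```text
t: 7.25
eef_pos: [457.9, 22.9, 90.9]
tcp_rot: [1.44, 1.566, 1.45]
ft_force: [1.7, 33.7, -0.2]
opening: 0.004
```

The stop is felt: 34 N, with y stalled at 22.9. I'll back off sideways and rise.

{"name": "apply_moves", "arguments": {
  "offset": [
    [0,0.5,0],
    [0,1,0],
    [0,1.4,0],
    [0,1.4,1],
    [0,1.4,2],
    [0,1.4,3],
    [0,1.4,3.9],
    [0,0.6,3.9],
    [0.5,-0.2,3.9],
    [1,-0.94,3.9],
    [1.6,-0.94,3.9],
    [1.6,-0.94,3.9],
    [1.6,-0.94,3.9]
  ],
  "yaw": [0,0,0,0,0,0,0,0,0,0,0,0,0],
  "jaw": [1,1,1,1,1,1,1,1,1,1,1,1,1]
}}

```text
t: 8.88
eef_pos: [497.5, -0.1, 188.1]
tcp_rot: [1.636, 1.566, 1.646]
ft_force: [-0.5, -1.3, 0.1]
opening: 0.003
```

Run:
```python
from h import *
import fit
s=st(); c=snap('scene','s5'); x=np.load('x.npy'); c2=snap('wrist','w5')
im=c['frame'][:,:,::-1].copy()
a=cv2.resize(im[130:270,270:400],None,fx=4,fy=4,interpolation=2)
for th,col in [(0,(0,255,0)),(.06,(0,0,255))]:
    x[3]=th; off=np.array([1.5,1.5])
    P=np.array([proj(c,fit.sw(x,p))[0]+off for p in [(200,16,108),(200,-16,108),(-14,-16,108),(-14,16,108)]])
    cv2.polylines(a,[((P-[270,130])*4).astype(int)],True,col,1)
cv2.imwrite('pics/s5o.png',a)
for th in np.arange(0,1.5,.1).tolist()+[1.45]:
    r=72; P=np.array([541+r*np.sin(th)-4*np.cos(th)-10,-.5,113+r*np.cos(th)+4*np.sin(th)])
    print(round(th,2),((P-s['eef_pos'])/25).round(2),P.round(1))
```

```text
boss [545.6951484    1.50803671  91.        ] [538.52843246  -1.82413507  91.        ]
pin [493.60682822 -19.37688597 112.        ] [489.66822719 -24.68249525 112.        ]
t 8.88 tcp [ 4.975e+02 -1.000e-01  1.881e+02] jawdeg 90.6 zdeg 0.6 F [-0.5 -1.3  0.1] q [-0.14  0.34  1.9   0.01  0.9  -1.72] op 0.003 tilt [-0.     0.005 -1.   ]
0.0 [ 1.18 -0.02 -0.12] [ 5.27e+02 -5.00e-01  1.85e+02]
0.1 [ 1.47 -0.02 -0.12] [ 5.342e+02 -5.000e-01  1.850e+02]
0.2 [ 1.76 -0.02 -0.15] [ 5.414e+02 -5.000e-01  1.844e+02]
0.3 [ 2.04 -0.02 -0.21] [ 5.485e+02 -5.000e-01  1.830e+02]
0.4 [ 2.31 -0.02 -0.29] [ 5.554e+02 -5.000e-01  1.809e+02]
0.5 [ 2.58 -0.02 -0.4 ] [ 5.620e+02 -5.000e-01  1.781e+02]
0.6 [ 2.83 -0.02 -0.54] [ 5.684e+02 -5.000e-01  1.747e+02]
0.7 [ 3.07 -0.02 -0.7 ] [ 5.743e+02 -5.000e-01  1.706e+02]
0.8 [ 3.3  -0.02 -0.88] [ 5.799e+02 -5.000e-01  1.660e+02]
0.9 [ 3.5  -0.02 -1.09] [ 5.849e+02 -5.000e-01  1.609e+02]
1.0 [ 3.68 -0.02 -1.31] [ 5.894e+02 -5.000e-01  1.553e+02]
1.1 [ 3.83 -0.02 -1.56] [ 5.934e+02 -5.000e-01  1.492e+02]
1.2 [ 3.97 -0.02 -1.81] [ 5.967e+02 -5.000e-01  1.428e+02]
1.3 [ 4.07 -0.02 -2.08] [ 5.993e+02 -5.000e-01  1.361e+02]
1.4 [ 4.15 -0.02 -2.36] [ 6.013e+02 -5.000e-01  1.292e+02]
1.45 [ 4.18 -0.02 -2.5 ] [ 6.020e+02 -5.000e-01  1.256e+02]
```

View pics/s5o.png

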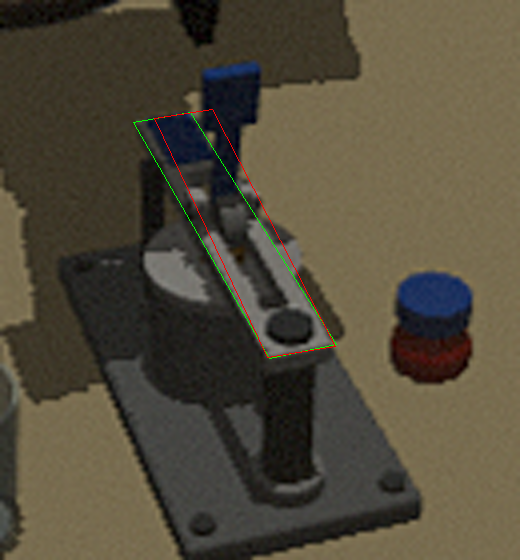

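View pics/w5.png

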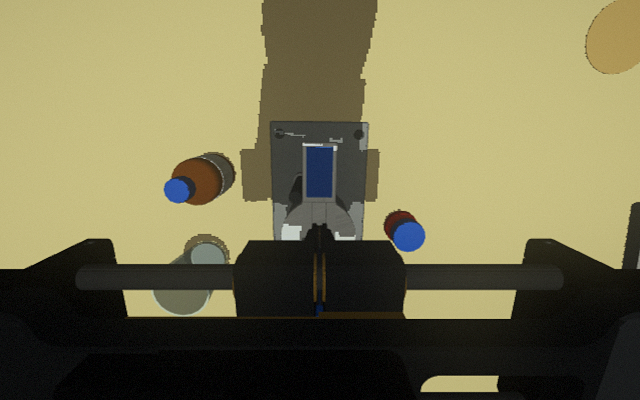

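The strap rests at its stop: in the wrist view the blue patch is centred and straight at (320,172), and the lever is upright. I'll push the lever over along its arc.

{"name": "apply_moves", "arguments": {
  "offset": [
    [0.6,-0.02,-0.12],
    [1.0,-0.02,-0.12],
    [1.33,-0.02,-0.12],
    [1.62,-0.02,-0.13],
    [1.9,-0.02,-0.18],
    [2.18,-0.02,-0.25],
    [2.45,-0.02,-0.35],
    [2.7,-0.02,-0.47],
    [2.95,-0.02,-0.62],
    [3.18,-0.02,-0.79],
    [3.4,-0.02,-0.98],
    [3.59,-0.02,-1.2],
    [3.68,-0.02,-1.31],
    [3.68,-0.02,-1.31]
  ],
  "yaw": [0,0,0,0,0,0,0,0,0,0,0,0,0,0],
  "jaw": [1,1,1,1,1,1,1,1,1,1,1,1,1,1]
}}

```text
t: 10.72
eef_pos: [589.5, -0.6, 155.4]
tcp_rot: [1.572, 1.566, 1.582]
ft_force: [-0.7, 0.5, 0.3]
opening: 0.003
```

Run:
```python
from h import *
s=st(); c=snap('scene','s6'); snap('side','d6')
cv2.imwrite('pics/s6o.png',cv2.resize(c['frame'][100:270,230:410,::-1],None,fx=3.5,fy=3.5,interpolation=2))
for th in [1.1,1.2,1.3,1.4,1.45]:
    r=72; P=np.array([541+r*np.sin(th)-4*np.cos(th)-10,-.5,113+r*np.cos(th)+4*np.sin(th)])
    print(round(th,2),((P-s['eef_pos'])/25).round(2),P.round(1))
```

```text
t 10.72 tcp [589.5  -0.6 155.4] jawdeg 90.6 zdeg 0.6 F [-0.7  0.5  0.3] q [-0.12  0.51  1.71  0.01  0.92 -1.7 ] op 0.003 tilt [-0.     0.005 -1.   ]
1.1 [ 0.15  0.01 -0.25] [ 5.934e+02 -5.000e-01  1.492e+02]
1.2 [ 0.29  0.01 -0.5 ] [ 5.967e+02 -5.000e-01  1.428e+02]
1.3 [ 0.39  0.01 -0.77] [ 5.993e+02 -5.000e-01  1.361e+02]
1.4 [ 0.47  0.01 -1.05] [ 6.013e+02 -5.000e-01  1.292e+02]
1.45 [ 0.5   0.01 -1.19] [ 6.020e+02 -5.000e-01  1.256e+02]
```

View pics/s6o.png

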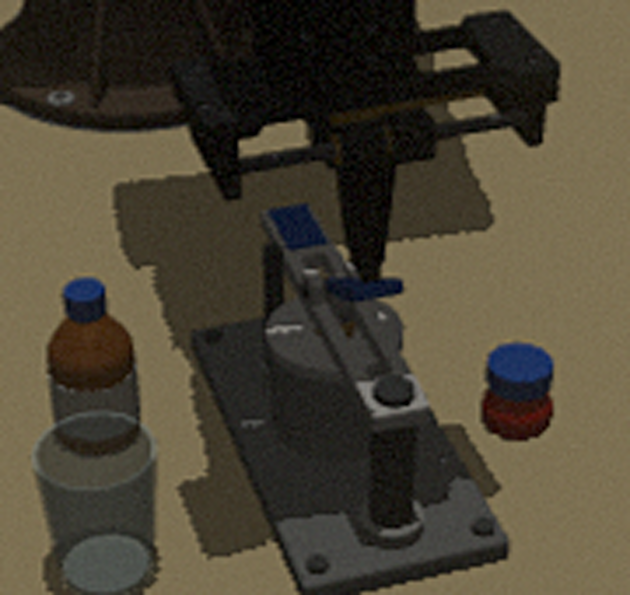

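The lever is tilted to about 1 rad, with the fingertip on its wide part and the strap still at its stop. I'll carry on down.

{"name": "apply_moves", "arguments": {
  "offset": [
    [0.08,0.01,-0.13],
    [0.15,0.01,-0.25],
    [0.23,0.01,-0.38],
    [0.29,0.01,-0.5],
    [0.35,0.01,-0.63],
    [0.39,0.01,-0.77],
    [0.44,0.01,-0.91],
    [0.47,0.01,-1.05],
    [0.5,0.01,-1.17],
    [0.5,0.01,-1.17]
  ],
  "yaw": [0,0,0,0,0,0,0,0,0,0],
  "jaw": [1,1,1,1,1,1,1,1,1,1]
}}

```text
t: 12.08
eef_pos: [601.7, -0.5, 126.3]
tcp_rot: [1.657, 1.566, 1.667]
ft_force: [-4.2, -1.0, 4.7]
opening: 0.003
```

Force is still low, so I'll press on gently to find the stop.

{"name": "apply_moves", "arguments": {
  "offset": [
    [0,0,-0.06],
    [0,0,-0.12],
    [0,0,-0.16],
    [0,0,-0.16]
  ],
  "yaw": [0,0,0,0],
  "jaw": [1,1,1,1]
}}

```text
t: 12.58
eef_pos: [602.0, -0.6, 125.0]
tcp_rot: [1.137, 1.566, 1.147]
ft_force: [-11.9, 0.4, 30.0]
opening: 0.003
```

The stop is felt: 30 N upward, with z stalled at 125. I'll lift straight up and clear to the robot's left.

{"name": "apply_moves", "arguments": {
  "offset": [
    [0,0,0.5],
    [0,0,1.5],
    [0,0,3],
    [0,0,5],
    [0,2,5],
    [0,4,5],
    [0,6,5],
    [0,8,5],
    [0,10,5],
    [0,12,5],
    [0,12,5],
    [0,12,5],
    [0,12,5]
  ],
  "yaw": [0,0,0,0,0,0,0,0,0,0,0,0,0],
  "jaw": [1,1,1,1,1,1,1,1,1,1,1,1,1]
}}

```text
t: 14.2
eef_pos: [602.3, 298.4, 250.0]
tcp_rot: [1.105, 1.566, 1.114]
ft_force: [0.5, -0.6, 0.0]
opening: 0.003
```

Run:
```python
from h import *
import fit
s=st(); c=snap('scene','s7'); d=snap('side','d7'); x=np.load('x.npy'); x[3]=0
def ov(c,x0,y0,x1,y1,k,off):
    a=cv2.resize(cv2.convertScaleAbs(c['frame'][y0:y1,x0:x1,::-1],alpha=1.4),None,fx=k,fy=k,interpolation=2)
    L=lambda th,r,w:(100-r*np.sin(th)+4*np.cos(th)*-0-4*0,w,113+r*np.cos(th)+4*np.sin(th))
    for th,col in [(1.45,(0,255,0)),(1.3,(0,0,255))]:
        P=np.array([proj(c,fit.sw(x,L(th,r,w)))[0]+off for r,w in [(53,14),(87,14),(87,-14),(53,-14)]])
        cv2.polylines(a,[((P-[x0,y0])*k).astype(int)],True,col,1)
    return a
cv2.imwrite('pics/s7o.png',ov(c,230,140,410,280,4,np.array([1.5,1.8])))
cv2.imwrite('pics/d7o.png',ov(d,230,170,430,350,3,np.array([1.5,0])))
```

```text
boss [545.6951484    1.50803671  91.        ] [538.52843246  -1.82413507  91.        ]
pin [493.60682822 -19.37688597 112.        ] [489.66822719 -24.68249525 112.        ]
t 14.2 tcp [602.3 298.4 250. ] jawdeg 90.5 zdeg 0.5 F [ 0.5 -0.6  0. ] q [ 0.36  0.53  1.39  0.    1.22 -1.22] op 0.003 tilt [ 0.002  0.004 -1.   ]
```

View pics/s7o.png

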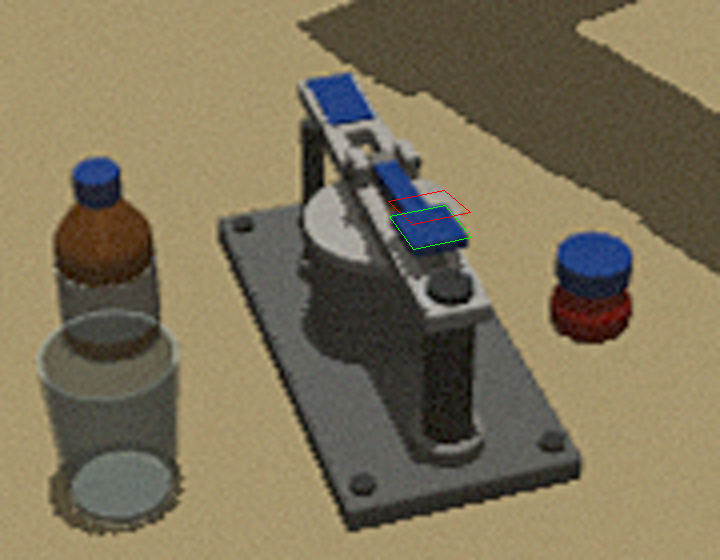

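View pics/d7o.png

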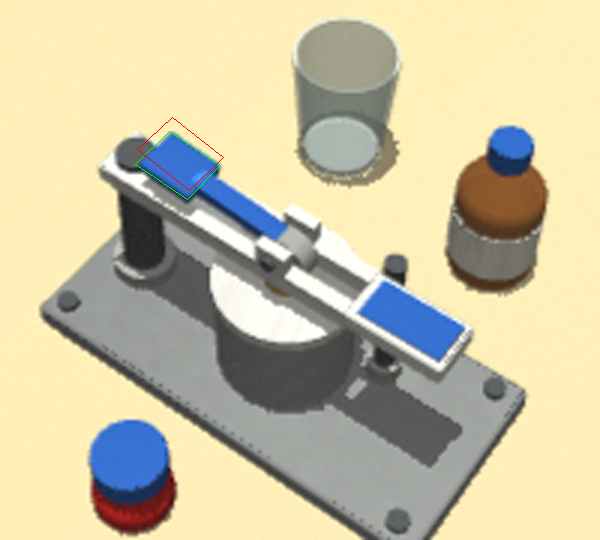

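In both views the lever pad matches the 1.45 rad outline. The strap rests at the pin, and the beaker, bottle and jar are standing where they were. I'll hand it in.

```bash
python3 -c "
from h import *; print(env.job_done())"
```

```text
the job is handed in; nothing more can be done
None
```

The clamp is closed and the job is handed in at about 14 s of the 48 s allowed; no verdict was reported.

**What I did:** With the shut fingers I pushed the strap round until it met the stop pin, where the force reached 34 N. I then pushed the lever over along its arc until it met its own stop, with 30 N upward and the height stalled at 125 mm.

**Last checks:**
- **Lever:** its pad matches the drawn 1.45 rad outline in both camera views.
- **Strap:** it rests against the pin. Seen against the drawn outline, it was near 0 rad before I pushed the lever.
- **Glassware and lid:** the beaker, bottle and jar are upright and look unmoved, and the lid sits level under the strap.
- **Robot:** the gripper is about 300 mm away, and the wrist force is back to about zero.

**Not confirmed:**
- I did not measure the clamping force on the lid; I infer it from the lever being fully down.
- The two fixed cameras disagreed by up to about 8 mm when I located single points. I used a joint fit of both, which the wrist camera confirmed within about 2 pixels.

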